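Pull out the parcel scale's readout and switch it on

TASK

Get the parcel scale on the packing bench ready for weighing: hook a fingertip behind the raised lip of its readout, draw the readout out from under the weighing platform as far as it goes, then press the round key beside its window fully down to switch it on, and let go. Do not pinch the lip, do not press the square key, keep off the platform, and leave the carton, tape gun, tape roll and marker where they are.

Things in the scene. Friction and masses are not known exactly. Their poses are not given: they have to be found in the camera images.
- scale: low parcel scale, 200 (x) by 220 (y) by 54 mm high, black base with a flat steel platform on top; fixed to the bench. Origin: centre of its underside on the bench. +x points from its front to its back, z up; it only turns about z. The readout slides out of its front, towards the scale's -x.
- platform (a point): centre of the top of the steel weighing platform, a plate 200 by 220 by 12 mm that covers the scale; its underside 42 mm and its top 54 mm above the bench. Its front edge is 100 mm ahead (-x) of the scale's origin. Not to be touched.
- readout (a joint): how far the readout is drawn out, m: 0 pushed in, 0.110 fully out at its fixed stop; starts at 0 to 0.02. It slides level on runners along the scale's -x, stiffly (about 3 N of friction, plus 10 N per m/s), and stays where it is left.
- lip (a point): raised lip along the readout's front edge: upright wall 180 mm wide (y), 6 mm thick (x = -6 mm to 0), standing 16 mm above the readout's top surface (its top 46 mm above the bench). A rounded outer front, 10 mm thick, lies before it (x = -16 to -6 mm). The point: middle of its BACK face (towards the platform), at the level of the readout's top surface, 30 mm above the bench. Axes as the scale's: +x runs back towards the platform.
- finger_space (a point): point on the readout's flat top surface, 25 mm behind (+x) the middle of the lip's back face, 30 mm above the bench, moves with the readout (a grey slab 180 mm wide, 215 mm long, 16 mm thick). Around it is a clear finger space 180 mm wide, running from the lip back to the platform's front edge: 50 mm long when pushed in. Window and keys are then hidden under the platform.
- power_key (a joint): travel of the round key, m: 0 up, 0.004 fully down; springs back by itself. Takes about 1.4 N to start and 5 N to reach the bottom.
- power_key_top (a point): centre of the top of the round white key (22 mm across, 6 mm proud of the readout, top 36 mm above the bench). It lies on the readout 80 mm behind (+x) the lip's back face and 64 mm to the +y side of the readout's middle line, beside the window. With the readout fully out the platform's edge is 80 mm behind it.
- unit_key (a joint): travel of the square key, m: 0 up, 0.004 fully down; springs back. Not to be pressed.
- unit_key_top (a point): centre of the top of the square white key (20 by 20 mm, 6 mm proud), 80 mm behind the lip's back face and 64 mm to the -y side, on the other side of the window.
- carton: closed cardboard carton, 120 (x) by 160 (y) by 110 mm high, loose, beside the scale. Origin: centre of its underside.
- tape_gun: hand tape gun standing on its roll and handle end beside the scale, about 190 mm long (x, handle to -x), 65 mm wide, 152 mm high, loose. Origin: on the bench under the roll's axis.
- tape_roll: roll of blue packing tape lying flat, 100 mm across, 48 mm high, hole 76 mm, loose, ahead of the scale and to one side. Origin: centre of its underside.
- marker: marker pen lying down, 130 mm long (x), 17 mm thick, loose, ahead of the scale and to one side. Origin: centre of its underside.

How it is judged:
By the outcome, as a careful person would: the job done as asked, in the order asked, and still so for the second after the job is handed in, with the robot touching nothing.
It also fails if it takes over 38 s, if anything falls off the work surface, if the arm or the gripper's body presses on something with over 40 N, if the wrist force passes 120 N, or if a joint passes its speed limit or range.

ROBOT

A 6-joint arm with a two-finger parallel gripper is mounted at the origin on the work surface. World frame = base frame: x ahead of the robot, y to its left, z up, the work surface at z = 0. Lengths are in mm, angles in rad, forces in N, time in s.
With the tool pointing down it reaches from about 325 to 875 mm from the base axis. Payload 4.4 kg.
Tool frame: the origin (TCP) lies on the centre line of the jaws, within the pads' length; the fingertips stand ahead of it and the grasp point (between the pads) lies 6 mm ahead of it (ctrl.tcp_to_tips is the z of the fingertips in the tool frame, in mm); z points along the fingers, y is the line along which they close (so a half turn about z gives the same grasp; the last joint's range is limited). The gripper opens to 85 mm and grips with 20 to 120 N. Pads are 22 mm wide; open, the fingers measure 114 mm over their backs; the gripper's body (76 mm by 85 mm) begins 54 mm behind the grasp point. The pads swing forward as they close: fully open they stand 13 mm farther back than shut.
Start: joints at [1.175, 0.207, 1.542, -0, 1.393, -0.15], TCP at [139.368, 557.857, 256.282] pointing down, gripper open.
Joint ranges: [-2.73, 2.73], [-0.86, 2.22], [0.23, 2.46], [-1.11, 4.25], [0.08, 2.63], [-2.82, 2.82]. Speed limits (rad/s): [2.79, 2.79, 3.14, 3.14, 3.14, 3.14].

INTERFACE

Orientations are given as a 3x3 rotation matrix whose columns are the frame's x, y, z axes.
In Python, from plant import ctrl, sensors, optics gives the robot as it stands. Calls block until the motion is done:
- ctrl.move_ptp(position, orientation): joint-space move of the TCP to a pose.
- ctrl.move_l(position, rot=None, vel=150, threshold=None): straight line of the TCP; rot=None keeps the orientation; vel is the mean speed in mm/s. With threshold (N) it stops when the force on the tool has changed by that much, and returns True; else False.
- ctrl.set_joints(angles): joint-space move.
- ctrl.gripper_to(opening, force=None): finger opening in mm; force is the grip in N (None keeps the last); returns when the fingers have stopped.
- ctrl.hold(seconds).
- ctrl.solve_ik(position, orientation): joint angles nearest the present ones, or None.
- sensors.read_state(): the state.
- optics.grab_frame(name): name is "scene" or "side" or "wrist"; returns (picture, depth): 480x640x3 uint8, red, green, blue; 480x640 float32, mm along the optical axis (not along the pixel's ray), 0 where there is no reading.
- optics.camera_params(name): a dict with "mtx" (3x3 intrinsics, pixels), "R" (3x3) and "t" (3): a world point X has camera coordinates R X + t; the wrist camera has in their place "T_tool_cam" (4x4, takes a point from camera to tool coordinates, whose origin is the TCP and whose axes are the flange's). Camera axes: x right, y down, z forward; pixel columns grow to the right and rows downward; lengths in mm; the calibration is good to about 2 mm. A picture is of the moment at which its call begins: read the wrist's pose just before it. camera_params takes no time and is no camera call.
A pose or a line that the arm cannot do raises ctrl.MotionError and nothing moves.
- ctrl.finish_job(): hands the job in; it is judged then, once.
The state is a dict: "t": time; "q": joint angles; "qvel": joint speeds; "tau": joint torques, N m; "eef_pos": TCP position; "eef_rot": TCP orientation; "force": force on the tool from outside, world axes, zero at the start; "wrist_torque": the same for the moment, N m; "grip_width": finger opening in mm; "grasp_force": force on a finger pad.
Only numpy, scipy, OpenCV 4.12 (cv2) and the standard library are available. Lean on these libraries where they do the work, as an engineer would, in place of code of your own. Each camera call takes 0.05 s, during which the arm holds its last target. There are 200 camera calls.

## Working session

There is one attempt and no reset: what is moved stays moved. The work goes in short steps, each a Python script; the robot and the scene stay as the last script left them, time stands still between calls to the robot, and variables do not carry over. Pictures are saved under pics/ and viewed, at most 10 in all, crops included, and the job is handed in when it is done.

```bash
mkdir -p pics; ls
python3 - <<'E'
from plant import ctrl, sensors, optics
import cv2,numpy as np
for n in("scene","side"):
    p,d=optics.grab_frame(n); cv2.imwrite(f"pics/{n}.png",p[:,:,::-1]); np.save(f"{n}_d.npy",d)
    c=optics.camera_params(n); print(n,c)
s=sensors.read_state();print(s["t"],ctrl.tcp_to_tips,s["eef_rot"],s["grip_width"])
E
```

```text
pics
scene {'mtx': array([[476.62479142,   0.        , 323.27498603],
       [  0.        , 476.62479142, 240.05057604],
       [  0.        ,   0.        ,   1.        ]]), 'R': array([[-0.73233942,  0.68059678,  0.02161019],
       [ 0.40178435,  0.45751733, -0.79325105],
       [-0.54977115, -0.57224637, -0.60851111]]), 't': array([ 387.02915481, -172.72536128, 1375.78249412])}
side {'mtx': array([[516.74722081,   0.        , 329.77247166],
       [  0.        , 516.74722081, 241.57982412],
       [  0.        ,   0.        ,   1.        ]]), 'R': array([[ 0.72974198, -0.68371815, -0.00247617],
       [-0.33906142, -0.35873535, -0.86968173],
       [ 0.59372889,  0.63548284, -0.49360669]]), 't': array([-404.37698001,  247.41682872,  721.99442315])}
0.1 25.0 [[-9.70189623e-01  2.42345574e-01 -8.47606656e-04]
 [ 2.42346805e-01  9.70187722e-01 -1.95221953e-03]
 [ 3.49225806e-04 -2.09943790e-03 -9.99997735e-01]] 85.20430069582369
```

View pics/scene.png

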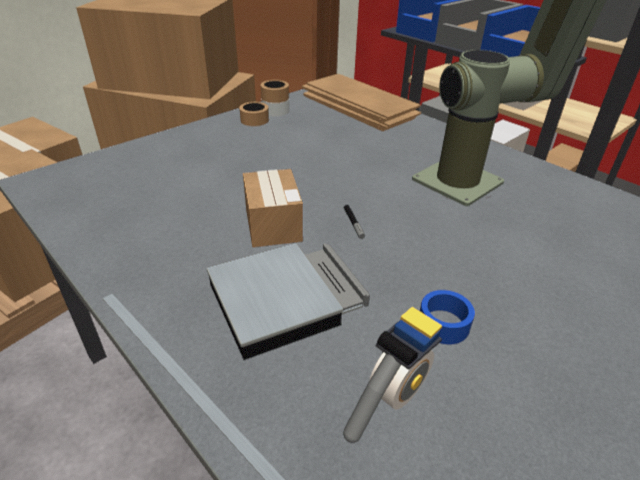

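View pics/side.png

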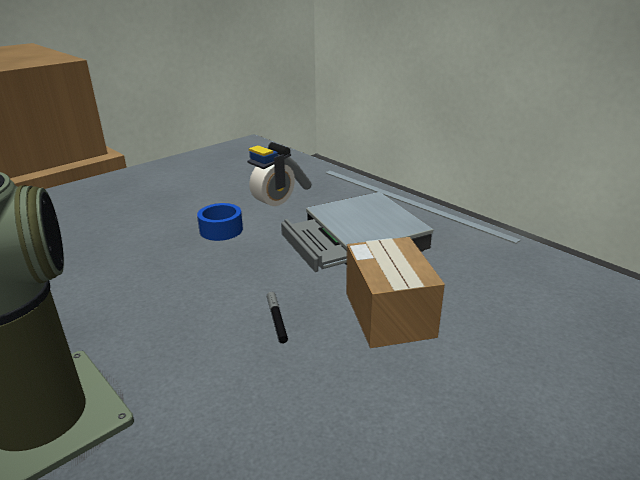

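Scene view: platform corners are at about (208,268), (293,246), (340,316) and (243,346). The lip's top runs from (323,247) to (368,300). The carton is on one side at (273,205), and the tape gun at (400,370) and roll at (447,315) are on the other. The marker is at (354,221).

```bash
cat > h.py <<'E'
import numpy as np, cv2
from plant import ctrl, sensors, optics
def cloud(d,c,T=None):
    v,u=np.mgrid[:480,:640]; K=c["mtx"]
    P=np.stack([(u-K[0,2])/K[0,0]*d,(v-K[1,2])/K[1,1]*d,d],-1)
    if T is not None: return P@T[:3,:3].T+T[:3,3]
    return (P-c["t"])@c["R"]
E
python3 - <<'E'
from h import *
for n,seed in(("scene",(270,290)),("side",(370,218))):
    d=np.load(f"{n}_d.npy");c=optics.camera_params(n);P=cloud(d,c)
    m=((abs(P[...,2]-54)<6)&(d>0)).astype(np.uint8)
    _,L=cv2.connectedComponents(m,connectivity=4)
    q=P[L==L[seed[1],seed[0]]]
    r=cv2.minAreaRect(q[:,:2].astype(np.float32)); print(n,len(q),np.median(q[:,2]),r,cv2.boxPoints(r))
    pts={"scene":[(323,247),(368,300),(273,190),(354,221),(447,300),(420,320),(400,375)],"side":[(283,222),(318,266),(395,265),(277,315),(220,212),(262,152),(270,185)]}[n]
    for u,v in pts: print((u,v),P[v,u].round())
E
```

```text
scene 8271 53.60848658517565 ((710.2452392578125, 46.66072082519531), (222.5876007080078, 200.6750030517578), 73.50072479248047) [[582.4315  -31.5542 ]
 [774.8434  -88.54654]
 [838.05896 124.87564]
 [645.6471  181.86798]]
(323, 247) [538.   8.  40.]
(368, 300) [575. 179.  28.]
(273, 190) [ 540. -162.  108.]
(354, 221) [389. -39.  16.]
(447, 300) [462. 285.  32.]
(420, 320) [646. 341. 151.]
(400, 375) [712. 364.  97.]
side 3967 53.201148706896376 ((706.3236083984375, 43.38495635986328), (224.4923858642578, 203.67298889160156), 73.24486541748047) [[576.45197 -34.73825]
 [771.4781  -93.45352]
 [836.19525 121.50816]
 [641.1691  180.22343]]
(283, 222) [570. 168.  43.]
(318, 266) [551.  32.  -2.]
(395, 265) [ 527. -188.  112.]
(277, 315) [374. -58.  16.]
(220, 212) [513. 337.  26.]
(262, 152) [633. 318. 151.]
(270, 185) [648. 316.  62.]
```

```bash
cat >> h.py <<'E'
YAW=np.radians(-16.55); C0=np.array([708.5,45.5])
def rot(yaw=YAW):
    c,s=np.cos(yaw),np.sin(yaw)
    return np.array([[-c,-s,0],[-s,c,0],[0,0,-1.]]).T.T @ np.eye(3) if False else np.column_stack([[-c,-s,0],[-s,c,0],[0,0,-1]])
E
python3 - <<'E'
s=open('h.py').read().replace("return np.array([[-c,-s,0],[-s,c,0],[0,0,-1.]]).T.T @ np.eye(3) if False else ","return ")
s+='''def W(x,y,z): # scale frame -> world
    c,s=np.cos(YAW),np.sin(YAW); return np.array([C0[0]+c*x-s*y,C0[1]+s*x+c*y,z])
def S(P): # world -> scale frame
    c,s=np.cos(YAW),np.sin(YAW); d=np.asarray(P)[...,:2]-C0; return np.stack([c*d[...,0]+s*d[...,1],-s*d[...,0]+c*d[...,1],np.asarray(P)[...,2]],-1)
def wrist(name):
    st=sensors.read_state(); p,d=optics.grab_frame("wrist"); c=optics.camera_params("wrist")
    T=np.eye(4);T[:3,:3]=st["eef_rot"];T[:3,3]=st["eef_pos"]; cv2.imwrite(f"pics/{name}.png",p[:,:,::-1])
    return cloud(d,c,T@c["T_tool_cam"]),d
'''
open('h.py','w').write(s)
E
python3 - <<'E'
from h import *
ctrl.gripper_to(0,20)
ctrl.move_ptp(W(-150,0,260),rot())
P,d=wrist("w1"); np.save("w1.npy",P)
print(sensors.read_state()["t"],sensors.read_state()["eef_pos"])
q=S(P)
m=(abs(q[...,2]-54)<4)&(d>0)&(abs(q[...,1])<160); r=cv2.minAreaRect(q[m][:,:2].astype(np.float32)); print(r,cv2.boxPoints(r))
m=(abs(q[...,2]-46)<4)&(d>0)&(q[...,0]<-120)&(q[...,0]>-215)&(abs(q[...,1])<110); r=cv2.minAreaRect(q[m][:,:2].astype(np.float32)); print(m.sum(),r,cv2.boxPoints(r))
E
```

```text
3.175 [564.47997192  89.24404258 259.98569762]
((-116.427001953125, 65.06556701660156), (219.30841064453125, 411.99786376953125), 44.16410827636719) [[-338.60986    136.44049  ]
 [ -51.564407  -159.10501  ]
 [ 105.75586     -6.3093567]
 [-181.2896     289.23615  ]]
3268 ((-162.68385314941406, -1.8894500732421875), (180.01402282714844, 16.165624618530273), 89.81964111328125) [[-171.04996   -91.870575]
 [-154.8844    -91.92146 ]
 [-154.31775    88.091675]
 [-170.4833     88.14256 ]]
```

View pics/w1.png

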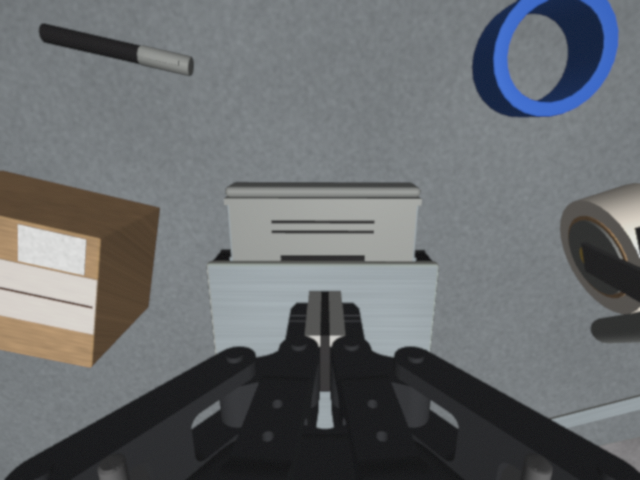

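Wrist view: the lip runs along y' at row ~190, columns 225–420, with the finger space behind it at rows 200–255. The back face is at x' ≈ -154.6 and the way ahead is clear.

Run:
```python
from h import *
def rep(*a):
    s=sensors.read_state(); print(*a,round(s["t"],2),S(s["eef_pos"]).round(1),s["force"].round(1))
R=rot(); y=-2
ctrl.move_l(W(-127,y,110),R,vel=150)
hit=ctrl.move_l(W(-127,y,58),vel=50,threshold=4); rep("down",hit)
if hit: ctrl.move_l(sensors.read_state()["eef_pos"]+[0,0,2],vel=20)
z=sensors.read_state()["eef_pos"][2]
rep("pull",ctrl.move_l(W(-235,y,z),vel=60,threshold=25))
rep("end",ctrl.move_l(W(-262,y,z),vel=25,threshold=12))
ctrl.hold(.2); rep("held")
```

```text
down False 5.53 [-126.6   -1.9   58.5] [-0.1 -0.2 -0.3]
pull False 7.47 [-235.1   -2.    58.5] [ 1.7  1.1 -1.3]
end True 8.18 [-249.4   -1.9   58.8] [ 1.8 -0.6  1.1]
held 8.38 [-249.3   -1.9   58.3] [ 0.1 -0.5  0.6]
```

Run:
```python
from h import *
def rep(*a):
    s=sensors.read_state(); print(*a,round(s["t"],2),S(s["eef_pos"]).round(1),s["force"].round(1))
y=-2
z=sensors.read_state()["eef_pos"][2]
rep("end",ctrl.move_l(W(-256,y,z),vel=15,threshold=18))
p=S(sensors.read_state()["eef_pos"])
ctrl.move_l(W(p[0]+8,y,z),vel=60); ctrl.move_l(W(p[0]+8,y,110),vel=120)
ctrl.move_ptp(W(-215,20,200),rot())
P,d=wrist("w2"); np.save("w2.npy",P); q=S(P); rep("look")
m=(abs(q[...,2]-46)<4)&(d>0)&(q[...,0]<-220)&(q[...,0]>-315)&(abs(q[...,1])<110); r=cv2.minAreaRect(q[m][:,:2].astype(np.float32)); print(m.sum(),cv2.boxPoints(r))
```

```text
end True 8.85 [-249.6   -1.7   59.1] [ 0.6 -0.6  1.6]
look 10.25 [-216.1   19.6  198.6] [-0.5  0.1  0.2]
5251 [[-275.84644    88.242935]
 [-275.7464    -91.96373 ]
 [-259.59998   -91.95477 ]
 [-259.7        88.25189 ]]
```

View pics/w2.png

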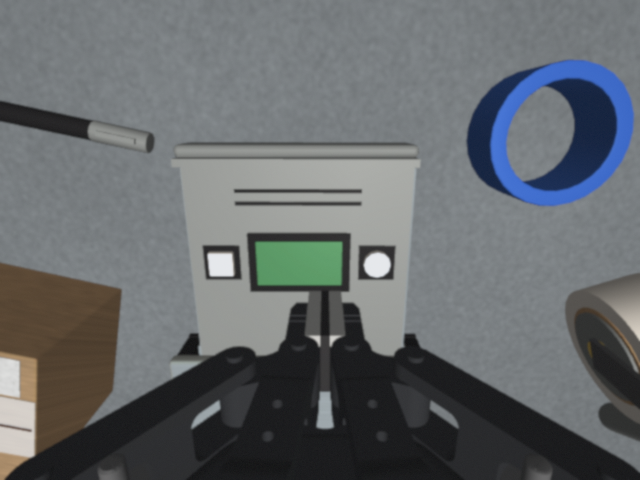

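Wrist view: the readout is out and the lip's back face is at x' ≈ -259.7, which is 110 mm out. The round key is at (377,264), beside the green window, and the square key is at (220,264).

Run:
```python
from h import *
def rep(*a):
    s=sensors.read_state(); print(*a,round(s["t"],2),S(s["eef_pos"]).round(2),s["force"].round(1))
P=np.load("w2.npy"); k=S(P[264,377]); print("key",k)
if abs(k[0]+179.7)<4 and abs(k[1]-62)<4:
    ctrl.move_l(W(k[0],k[1],80),rot(),vel=130); rep("above")
    rep(ctrl.move_l(W(k[0],k[1],64),vel=50,threshold=3))
    rep("press",ctrl.move_l(W(k[0],k[1],53),vel=8,threshold=11))
    ctrl.hold(.3); rep("held")
```

```text
key [-180.16512356   62.35864813   36.78219508]
above 11.42 [-179.76   62.44   80.66] [0.2 0.1 0. ]
False 11.88 [-180.63   62.14   63.46] [-0.5  0.6 -1.2]
press True 12.83 [-179.95   62.43   57.14] [-0.8 -0.3  5. ]
held 13.13 [-179.93   62.45   57.06] [-0.4  0.1  7. ]
```

Run:
```python
from h import *
def rep(*a):
    s=sensors.read_state(); print(*a,round(s["t"],2),S(s["eef_pos"]).round(2),s["force"].round(1))
p=sensors.read_state()["eef_pos"]
rep("more",ctrl.move_l(p-[0,0,2.5],vel=8,threshold=9)); ctrl.hold(.3); rep("held")
ctrl.move_l([p[0],p[1],90],vel=60); ctrl.move_l([p[0],p[1],200],vel=150)
ctrl.move_ptp(W(-215,20,200),rot())
P,d=wrist("w3"); q=S(P); rep("look")
m=(abs(q[...,2]-46)<4)&(d>0)&(q[...,0]<-220)&(q[...,0]>-315)&(abs(q[...,1])<110); print(cv2.boxPoints(cv2.minAreaRect(q[m][:,:2].astype(np.float32))))
```

```text
more True 13.37 [-179.54   62.43   57.13] [-0.6 -0.2  5.7]
held 13.67 [-179.55   62.44   57.06] [-0.7 -1.1  5.7]
look 15.64 [-215.55   19.7   198.89] [0.4 0.  0.7]
[[-275.62057  -91.87183]
 [-259.43875  -91.90031]
 [-259.12155   88.33529]
 [-275.30338   88.36376]]
```

View pics/w3.png

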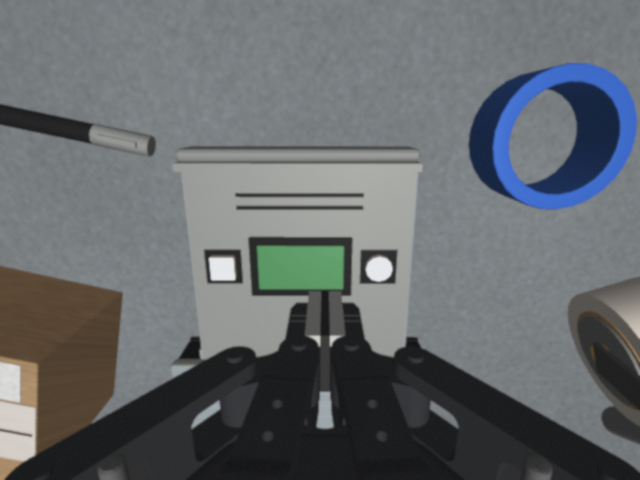

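The readout is still fully out, the round key at (379,269) has sprung back up, and nothing else has moved. The second press stopped at the same depth (tip z ≈ 32 mm), so the key was at its bottom stop.

```bash
python3 -c "
from h import *
print(ctrl.finish_job())"
```

```text
the job is handed in; nothing more can be done
None
```

I drew the readout out to its stop (about 110 mm), pressed the round key to the bottom and released it, then handed the job in at about 16 s with the arm clear; the loose items in view looked unmoved.

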